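# Square a carton into the measuring corner

## Robot

A 6-joint arm with a two-finger parallel gripper is mounted at the origin on the work surface. World frame = base frame: x ahead of the robot, y to its left, z up, the work surface at z = 0. Lengths are in m, angles in rad, forces in N, time in s.
With the tool pointing down it reaches from about 0.325 to 1 m from the base axis. Payload 5.1 kg.
Tool frame: the origin (TCP) lies midway between the tips of the shut fingers; the grasp point (between the pads) lies 19 mm behind it (ctrl.grasp_offset is the z of the grasp point in the tool frame, in m); z points along the fingers, x is the direction in which the jaws open and shut, and the axes are right-handed (so a half turn about z gives the same grasp; the last joint's range is limited). The gripper opens to 85 mm and grips with 20 to 120 N. Pads are 22 mm wide; open, the fingers measure 114 mm over their backs; the gripper's body (76 mm by 85 mm) begins 54 mm behind the grasp point. The pads swing forward as they close: fully open they stand 13 mm farther back than shut.
Start: joints at [-1.341, 0.124, 1.65, -0, 1.367, -0.083], TCP at [0.2, -0.618, 0.231] pointing down, gripper open.
Joint ranges: [-2.61, 2.61], [-1.02, 2.33], [0.03, 2.71], [-1.35, 4.49], [0.32, 2.68], [-2.91, 2.91]. Speed limits (rad/s): [2.57, 2.57, 3.14, 3.14, 3.14, 3.14].

## Interface

Orientations are given as a 3x3 rotation matrix whose columns are the frame's x, y, z axes.
In Python, from bench import ctrl, optics gives the robot as it stands.
- The arm moves only by the tool arm_command, never from a script. Its argument "rows" is a list of rows, each a list of 7 numbers: the shift along the tool's x, y, z normalised to -1 to 1, where 1 is 0.025 m, then the turn, a rotation vector about the tool's x, y, z normalised to -1 to 1, where 1 is 6 degrees, then the opening, from 0 (shut) to 1 (fully open). In form: [[x, y, z, rx, ry, rz, grip], ...]. A call has 1 to 20 rows; each row shifts and turns the pose as measured when the row begins, along the tool's axes as they then stand; what a row does not reach is not made up. A row lasts 1/10 s, in which the tool goes at most 50 mm and 8.59 degrees, less where a joint would pass 70% of its speed; a pose out of reach is approached as far as the arm can. A call with a number of a shift or a turn outside -1 to 1 is refused whole. A call with a gripper value outside its range is refused whole. The fingers move at their own pace and stop on an object; "force" is the grip in N (left out, the last holds). Time passes only in rows, so rows that do not move let the fingers close. It gives the time, the measured TCP pose, the force and the opening at its end, in the units of the state.
- ctrl.get_obs(): the state, without advancing time (a new reading comes with each control period).
- optics.snapshot(name): name is "side" or "top" or "wrist"; returns a dict with "image" (480x640x3 uint8, red, green, blue), "K" (3x3 intrinsics, pixels), "world_from_camera" (4x4, takes a point from camera to world coordinates); the wrist camera has in their place "T_tool_cam" (4x4, takes a point from camera to tool coordinates, whose origin is the TCP and whose axes are the tool frame's). Camera axes: x right, y down, z forward; pixel columns grow to the right and rows downward; lengths in m; the calibration is good to about 2 mm. A picture is of the moment at which its call begins: read the wrist's pose just before it. There is no depth.
- ctrl.sign_off(): hands the job in, once; it reports no verdict.
The state is a dict: "clock": time; "joints": joint angles; "dq": joint speeds; "tau": joint torques, N m; "eef_pos": TCP position; "tcp_rot": TCP orientation; "wrist_force": force on the tool from outside, world axes, zero at the start; "torque": the same for the moment, N m; "opening": finger opening in m.
Only numpy, scipy, OpenCV 4.12 (cv2) and the standard library are available. Lean on these libraries where they do the work, as an engineer would, in place of code of your own. Each camera call takes 0.05 s, during which the arm holds its last target.

## Task

Push the carton with the red tape across the bench into the corner of the yellow rails, so that one long side lies flush against the long rail and one end is up against the short stop, then take the hand away. Push it only, keeping it flat on the bench: do not pick it up or tip it, and leave the green-taped carton and everything else on the bench where they stand.

Things in the scene. Friction and masses are not known exactly. Their poses are not given: they have to be found in the camera images.
- carton_mid (a point): Centre of the closed brown cardboard carton with a red tape band, about 0.3 to 0.55 kg. It measures 95 (its x) by 140 (its y, the long side, along which the tape runs) by 60 mm high, and stands on the bench, so this point is 30 mm above its underside. It slides freely.
- rails: Yellow L-shaped squaring rails, fixed, 40 mm high, 20 mm thick. Origin: inner corner at bench level. The long rail's inner face is the plane x = 0, running 520 mm from the corner towards -y; the short stop's inner face is the plane y = 0, running 130 mm towards -x. The carton goes on the -x, -y side. x points roughly away from the robot, y to its left. A 3 mm foot lies outside the rails.
- home (a point): Where the carton's centre is when it is home in the corner: 47.5 mm from the long rail's face and 70 mm from the short stop's, 30 mm above the bench (x, y = -47.5, -70 mm in the frame of the rails; same axes).
- other_mid (a point): Centre of the other carton, with a green tape band, same size and make, 30 mm above its underside. Leave it alone. The two cartons change places from run to run.
- pot_mid (a point): Lidded stainless pot, 128 mm across, 146 mm high with its lid handle; point 65 mm above its foot. Leave it alone.
- tape_mid (a point): Yellowish roll of packing tape lying flat, 100 mm across, 48 mm high; its centre. Leave it alone.
- shaker_mid (a point): Upright aluminium shaker, 58 mm across, 85 mm high; its centre. Leave it alone.
- bowl_mid (a point): Small stainless bowl, 120 mm across, 50 mm high; point 25 mm above its foot. Leave it alone.
- spoon_grip (a point): Handle of a spoon lying on the bench to the left of the rails, roughly along the robot's x, about 190 mm long. Leave it alone.
Not all that is in view belongs to the job. Leave any turquoise look-alike of the part that bears carton_mid alone.

How it is judged:
At the end, for the whole second after the job is handed in: The red-taped carton lies flat and still in the corner: its centre within 5 mm of home both ways (long side on the long rail, end on the short stop), square to the rails within 0.04 rad (x of carton_mid in the frame of rails between -0.0525 and -0.043 m and y of carton_mid in the frame of rails between -0.075 and -0.065 m and angle between the y axis of carton_mid and the y axis of rails, either way round below 0.04 rad and angle between carton_mid's own z axis and vertical below 0.05 rad and height (world z) of carton_mid below 0.034 m and linear speed of carton below 0.01 m/s); the robot touches nothing.
It fails at once if the carton is lifted (more than 10 mm) or tipped (more than 0.2 rad) (height (world z) of carton_mid above 0.04 m or angle between carton_mid's own z axis and vertical above 0.2 rad).
It fails at once if the green-taped carton or another bystander is moved more than 20 mm (distance of any of other_mid, pot_mid, tape_mid, shaker_mid, bowl_mid, spoon_grip from where it was at the start of the episode above 0.02 m).
It also fails if it takes over 64 s, if anything falls off the work surface, if the arm or the gripper's body presses on something with over 40 N, if the wrist force passes 120 N, or if a joint passes its speed limit or range.

## Working session

There is one attempt and no reset: what is moved stays moved. The work goes in short steps, Python scripts to look and compute and a tool call to move; the robot and the scene stay as the last step left them, time stands still between calls to the robot, and variables do not carry over. Pictures are saved under pics/ and viewed, and the job is handed in when it is done.

Besides the shell and the picture viewer there is one more tool, called in YAML: its name, and indented under it one key for each argument. arm_command: Moves the arm, as the interface text tells. Its arguments: {"type":"object","properties":{"rows":{"type":"array"},"force":{"type":"number"}},"required":["rows"]}

```bash
mkdir -p pics; ls; python3 - <<'E'
from bench import ctrl, optics
import cv2,numpy as np
o=ctrl.get_obs();print({k:np.round(v,3).tolist() for k,v in o.items()})
for n in ["side","top"]:
    s=optics.snapshot(n);cv2.imwrite(f"pics/{n}0.png",s["image"][:,:,::-1]);print(n,s["K"].round(1).tolist(),s["world_from_camera"].round(3).tolist())
E
```

```text
pics
{'clock': 0.0, 'joints': [-1.341, 0.125, 1.652, -0.0, 1.368, -0.083], 'dq': [0.001, -0.001, -0.0, 0.0, 0.0, -0.001], 'tau': [-0.002, -42.361, -36.545, -0.0, 0.007, -0.0], 'eef_pos': [0.2, -0.618, 0.23], 'tcp_rot': [[0.308, -0.951, -0.001], [-0.951, -0.308, 0.002], [-0.002, -0.0, -1.0]], 'wrist_force': [-0.128, -0.022, -0.656], 'torque': [0.014, 0.022, 0.05], 'opening': 0.086}
side [[501.5, 0.0, 326.0], [0.0, 501.5, 239.9], [0.0, 0.0, 1.0]] [[-0.967, -0.118, 0.227, 0.196], [-0.255, 0.497, -0.829, 1.17], [-0.015, -0.86, -0.511, 0.79], [0.0, 0.0, 0.0, 1.0]]
top [[465.9, 0.0, 322.7], [0.0, 465.9, 233.1], [0.0, 0.0, 1.0]] [[0.029, -0.997, 0.065, 0.431], [-0.999, -0.028, 0.025, -0.038], [-0.024, -0.066, -0.998, 1.279], [0.0, 0.0, 0.0, 1.0]]
```

View pics/top0.png

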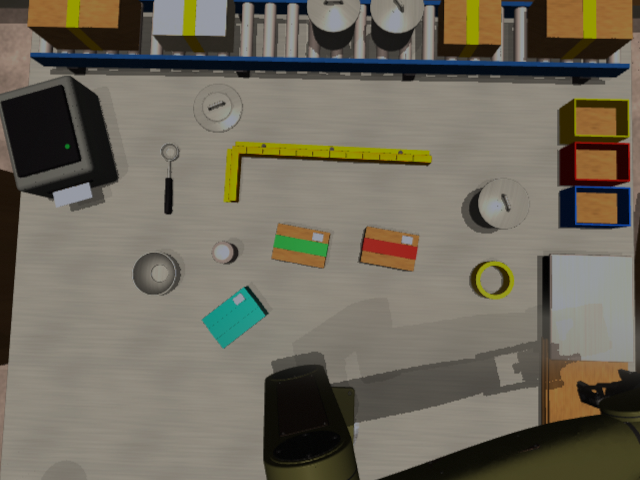

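View pics/side0.png

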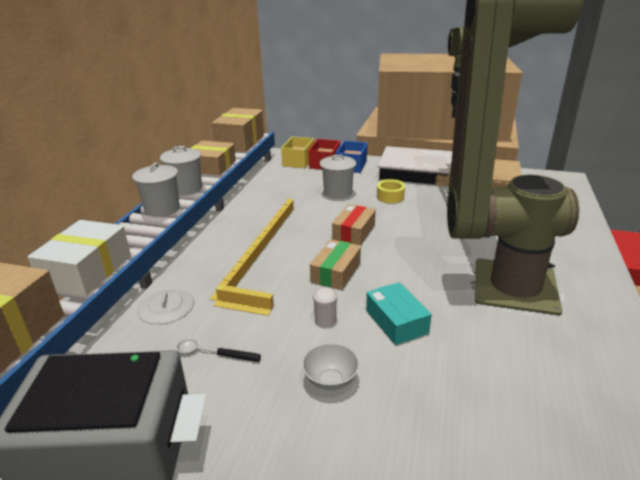

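Three box-like candidates in the top view: brown with a red tape at (390,248), brown with a green tape at (301,245), and a turquoise look-alike at (235,316). The red-taped one fits the description. I'll confirm it in a crop and measure.

```bash
cat > h.py <<'E'
from bench import ctrl, optics
import cv2,numpy as np
def ray(s,uv,z):
    T=s["world_from_camera"];K=s["K"]
    uv=np.asarray(uv,float).reshape(-1,2)
    d=np.c_[uv,np.ones(len(uv))]@np.linalg.inv(K).T@T[:3,:3].T
    o=T[:3,3];return (o+d*((z-o[2])/d[:,2])[:,None])[:,:2]
def proj(s,P):
    T=np.linalg.inv(s["world_from_camera"]);P=np.atleast_2d(P)@T[:3,:3].T+T[:3,3]
    p=P@s["K"].T;return p[:,:2]/p[:,2:]
def big(m):
    c,_=cv2.findContours(m.astype(np.uint8),cv2.RETR_EXTERNAL,cv2.CHAIN_APPROX_NONE)
    return max(c,key=cv2.contourArea)
def hsv(s): return cv2.cvtColor(s["image"],cv2.COLOR_RGB2HSV)
def tape(s,kind,roi=(200,120,450,330)):
    h=hsv(s);H,S,V=h[...,0],h[...,1],h[...,2]
    m=((H<5)|(H>172))&(S>150)&(V>60) if kind=="red" else (H>50)&(H<75)&(S>120)&(V>60)
    k=np.zeros_like(m);k[roi[1]:roi[3],roi[0]:roi[2]]=1
    c=big(m&k);w=ray(s,c.reshape(-1,2),0.06)
    (cx,cy),(a,b),ang=cv2.minAreaRect((w*1000).astype(np.float32))
    bx=cv2.boxPoints(((cx,cy),(a,b),ang));e=[bx[1]-bx[0],bx[2]-bx[1]]
    l=max(e,key=np.linalg.norm);l=l*np.sign(l[1])
    return np.array([cx,cy])/1000,np.arctan2(-l[0],l[1]),(a,b),c
E
python3 - <<'E'
from h import *
s=optics.snapshot("top");im=s["image"]
cv2.imwrite("pics/crop0.png",cv2.resize(im[120:330,190:450],None,fx=3,fy=2.85,interpolation=cv2.INTER_CUBIC)[:,:,::-1][:600])
for k in("red","green"):
    c,a,sz,_=tape(s,k);print(k,c.round(4),"yaw",round(a,3),np.round(sz,1))
    # brown+tape outline
h=hsv(s);H,S,V=cv2.split(h)
# outlines of cartons: saturated area
for k,r in(("red",(345,215,430,285)),("green",(262,215,340,280))):
    m=np.zeros(S.shape,bool);m[r[1]:r[3],r[0]:r[2]]=1
    c=big(m&(S>90)&(V>50)); w=ray(s,c.reshape(-1,2),.06)
    R=cv2.minAreaRect((w*1000).astype(np.float32));print(k,"outline",np.round(R[0],1),np.round(R[1],1),round(R[2],1))
m=(H>23)&(H<33)&(S>150)&(V>70);k=np.zeros_like(m);k[130:215,215:440]=1
m=m&k;ys,xs=np.nonzero(m);print("rail bbox",xs.min(),xs.max(),ys.min(),ys.max(),m.sum())
for x in range(250,430,20): 
    c=np.nonzero(m[:,x])[0];print(x,c.min(),c.max(),V[c,x].tolist())
for y in range(165,200,6):
    c=np.nonzero(m[y,:300])[0];print("row",y,c.min(),c.max(),V[y,c].tolist())
E
```

```text
red [ 0.4763 -0.1821] yaw -0.15 [140.8  31.9]
green [0.4775 0.0499] yaw -0.159 [140.2  32.7]
red outline [ 475.9 -181.4] [143.9  95.6] 81.5
green outline [477.1  50.4] [141.6  95.4] 81.1
rail bbox 224 431 142 201 2883
250 142 153 [144, 149, 150, 149, 149, 150, 149, 149, 150, 149, 149, 116]
270 143 154 [145, 149, 149, 149, 149, 149, 150, 149, 149, 149, 149, 116]
290 144 155 [146, 150, 149, 149, 149, 149, 149, 149, 149, 150, 149, 117]
310 145 156 [149, 150, 151, 152, 149, 149, 150, 149, 150, 149, 149, 116]
330 146 157 [132, 118, 110, 138, 135, 134, 135, 136, 136, 106]
350 147 158 [147, 152, 153, 152, 149, 150, 149, 149, 149, 149, 149, 117]
370 148 159 [150, 152, 153, 149, 144, 150, 149, 150, 150, 150, 149, 116]
390 149 160 [153, 153, 152, 137, 124, 149, 150, 150, 149, 149, 147, 113]
410 150 161 [151, 152, 152, 138, 128, 149, 149, 150, 149, 149, 142, 102]
row 165 226 238 [146, 149, 150, 149, 127, 143, 149, 149, 149, 149, 149, 149, 76]
row 171 226 236 [148, 149, 149, 149, 149, 150, 149, 149, 150, 149, 150]
row 177 225 237 [148, 149, 149, 149, 150, 150, 149, 149, 149, 150, 151, 151, 76]
row 183 225 236 [148, 150, 149, 149, 136, 145, 148, 150, 151, 152, 152, 150]
row 189 225 236 [146, 150, 148, 149, 149, 150, 149, 152, 152, 151, 152, 91]
row 195 224 236 [149, 150, 149, 149, 140, 146, 149, 149, 150, 152, 152, 149, 77]
```

View pics/crop0.png

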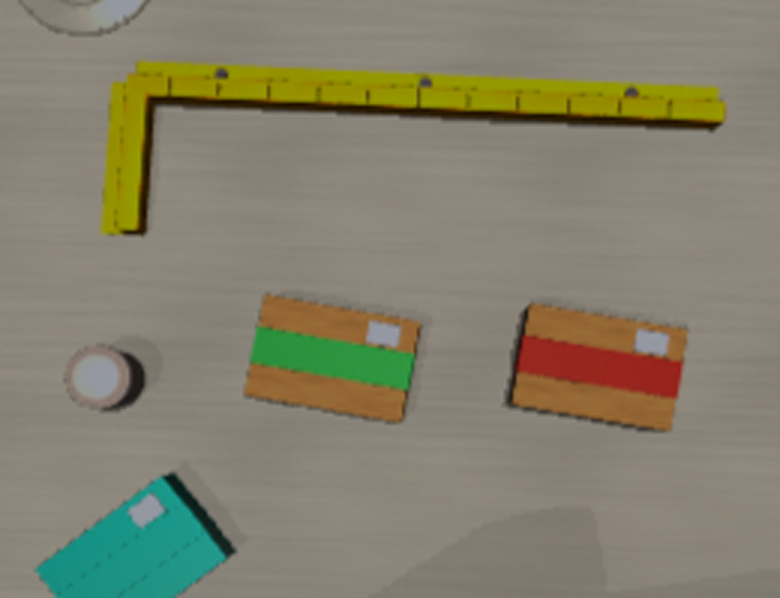

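The crop confirms the red-taped carton; its top-view centre is (390,248), roughly the size described. Next I'll measure the inner edges of the rails at z=0.04.

```bash
cat >> h.py <<'E'
def rails(s):
    V=hsv(s)[...,2].astype(float)
    def edge(prof,st):  # first crossing 150->dark
        for i in range(st,st+14):
            if prof[i]>=100>prof[i+1]: return i+(prof[i]-100)/(prof[i]-prof[i+1])
        return None
    L=[(x,e) for x in range(250,420,4) if (e:=edge(V[:,x],148)) is not None]
    S=[(e,y) for y in range(162,198,2) if (e:=edge(V[y,:],231)) is not None]
    L=ray(s,L,.04);S=ray(s,S,.04)
    def med(P,i,j):
        for _ in range(3):
            q=np.polyfit(P[:,j],P[:,i],1);r=P[:,i]-np.polyval(q,P[:,j]);P=P[abs(r)<max(2*r.std(),5e-4)]
        return q,r.std(),len(P)
    return med(L,0,1),med(S,1,0)
def frame(s):
    (l,rl,nl),(t,rt,nt)=rails(s)
    # x=l0*y+l1 ; y=t0*x+t1
    y=(t[0]*l[1]+t[1])/(1-t[0]*l[0]);x=l[0]*y+l[1]
    return np.array([x,y]),-np.arctan(l[0]),np.arctan(t[0]),(rl,nl,rt,nt)
E
python3 - <<'E'
from h import *
s=optics.snapshot("top")
c,y1,y2,q=frame(s);print("corner",c.round(4),"yaw long",y1.round(4),"short",y2.round(4),q)
for yaw in(y1,y2):
    R=np.array([[np.cos(yaw),-np.sin(yaw)],[np.sin(yaw),np.cos(yaw)]])
    print("home",(c+R@[-.0475,-.07]).round(4))
    for k in("red","green"):
        p,a,_,_=tape(s,k);print(k,"in rails",(R.T@(p-c)).round(4),"yaw rel",round(a-yaw,3))
E
```

```text
corner [0.7238 0.2277] yaw long -0.025 short -0.0254 (np.float64(0.00046352633124247975), 37, np.float64(0.000425930837637725), 18)
home [0.6745 0.1589]
red in rails [-0.2371 -0.4159] yaw rel -0.125
green in rails [-0.2417 -0.1839] yaw rel -0.134
home [0.6745 0.1589]
red in rails [-0.2369 -0.416 ] yaw rel -0.125
green in rails [-0.2417 -0.184 ] yaw rel -0.133
```

arm_command:
  rows:
    - [0,0,0,0,0,0.88,1]
    - [0,0,0,0,0,0.88,1]
    - [0,0,0,0,0,0.88,1]
    - [0,0,0,0,0,0.88,1]
    - [0,0,0,0,0,0.88,1]
    - [-0.9,-0.25,0,0,0,0,1]
    - [-0.9,-0.25,0,0,0,0,1]
    - [-0.9,-0.25,0,0,0,0,1]
    - [-0.9,-0.25,0,0,0,0,1]
    - [-0.9,-0.25,0,0,0,0,1]
    - [-0.9,-0.25,0,0,0,0,1]
    - [-0.9,-0.25,0,0,0,0,1]
    - [-0.9,-0.25,0,0,0,0,1]
    - [-0.9,-0.25,0,0,0,0,1]
    - [-0.9,-0.25,0,0,0,0,1]
    - [-0.9,-0.25,0,0,0,0,1]
    - [-0.9,-0.25,0,0,0,0,1]
    - [-0.9,-0.25,0,0,0,0,1]
    - [-0.9,-0.25,0,0,0,0,1]
    - [0,0,0,0,0,0,1]

```text
clock: 2.2
eef_pos: [0.3418, -0.3083, 0.226]
tcp_rot: [[-0.17, -0.986, -0.003], [-0.985, 0.17, 0.01], [-0.009, 0.004, -1.0]]
wrist_force: [-0.7, 0.2, -0.3]
opening: 0.0856
```

```bash
cat >> h.py <<'E'
def goto(x,y,z,xang):
    """report tool-frame units to reach the pose, tool down, tool x at world angle xang"""
    o=ctrl.get_obs();R=np.array(o["tcp_rot"]);p=np.array(o["eef_pos"])
    from scipy.spatial.transform import Rotation as Ro
    X=np.array([np.cos(xang),np.sin(xang),0]);Z=np.array([0,0,-1.]);Rt=np.c_[X,np.cross(Z,X),Z]
    print("t",round(o["clock"],2),"tcp",p.round(4),"xang",round(np.arctan2(R[1,0],R[0,0]),4),"F",np.round(o["wrist_force"],1))
    print(" shift units now",(R.T@(np.array([x,y,z])-p)/.025).round(2)," after turn",(Rt.T@(np.array([x,y,z])-p)/.025).round(2)," turn units",(Ro.from_matrix(R.T@Rt).as_rotvec(degrees=True)/6).round(3))
E
python3 -c "
from h import *
goto(.393,-.169,.2,-1.72)"
```

```text
t 2.2 tcp [ 0.3418 -0.3083  0.226 ] xang -1.7412 F [-0.7  0.2 -0.3]
 shift units now [-5.83 -1.08  1.09]  after turn [-5.81 -1.2   1.04]  turn units [ 0.04   0.087 -0.203]
```

arm_command:
  rows:
    - [-0.97,-0.2,0.1,0.04,0.09,-0.2,1]
    - [-0.97,-0.2,0.1,0,0,0,1]
    - [-0.97,-0.2,0.1,0,0,0,1]
    - [-0.97,-0.2,0.1,0,0,0,1]
    - [-0.97,-0.2,0.1,0,0,0,1]
    - [-0.97,-0.2,0.1,0,0,0,1]
    - [0,0,0,0,0,0,1]
    - [0,0,0.7,0,0,0,1]
    - [0,0,0.7,0,0,0,1]
    - [0,0,0.7,0,0,0,1]
    - [0,0,0.7,0,0,0,1]
    - [0,0,0.7,0,0,0,1]
    - [0,0,0.7,0,0,0,1]
    - [0,0,0,0,0,0,1]

```text
clock: 3.6
eef_pos: [0.3936, -0.1781, 0.1035]
tcp_rot: [[-0.154, -0.988, 0.001], [-0.988, 0.154, -0.012], [0.012, -0.003, -1.0]]
wrist_force: [-0.2, 0.2, -0.6]
opening: 0.0856
```

```bash
python3 -c "
from h import *
goto(.393,-.169,.012,-1.72)
s=optics.snapshot('side');cv2.imwrite('pics/s1.png',s['image'][:,:,::-1])"
```

```text
t 3.6 tcp [ 0.3936 -0.1781  0.1035] xang -1.7253 F [-0.2  0.2 -0.6]
 shift units now [-0.4   0.09  3.66]  after turn [-0.36  0.08  3.66]  turn units [-0.029 -0.114 -0.051]
```

View pics/s1.png

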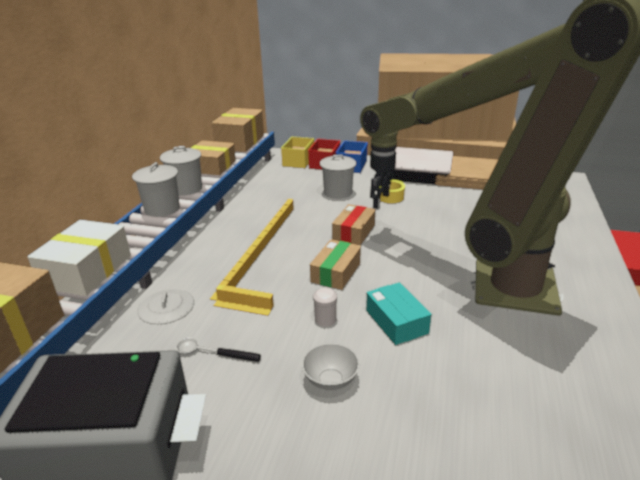

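The side view shows the hand at (380,185), on the robot side of the red carton at (355,223) and clear of the tape roll. I'll lower it.

arm_command:
  rows:
    - [-0.2,0.05,0.7,-0.03,-0.11,-0.05,1]
    - [-0.2,0,0.7,0,0,0,1]
    - [0,0,0.7,0,0,0,1]
    - [0,0,0.7,0,0,0,1]
    - [0,0,0.6,0,0,0,1]
    - [0,0,0,0,0,0,1]

```text
clock: 4.25
eef_pos: [0.398, -0.1719, 0.0195]
tcp_rot: [[-0.149, -0.989, 0.01], [-0.989, 0.149, -0.005], [0.003, -0.011, -1.0]]
wrist_force: [-0.1, 0.3, 0.2]
opening: 0.0856
```

```bash
python3 -c "
from h import *
goto(.393,-.169,.01,-1.72)
s=optics.snapshot('wrist');cv2.imwrite('pics/w2.png',s['image'][:,:,::-1])"
```

```text
t 4.25 tcp [ 0.398  -0.1719  0.0195] xang -1.7205 F [-0.1  0.3  0.2]
 shift units now [-0.09  0.22  0.38]  after turn [-0.09  0.22  0.38]  turn units [-0.1   -0.032 -0.004]
```

View pics/w2.png

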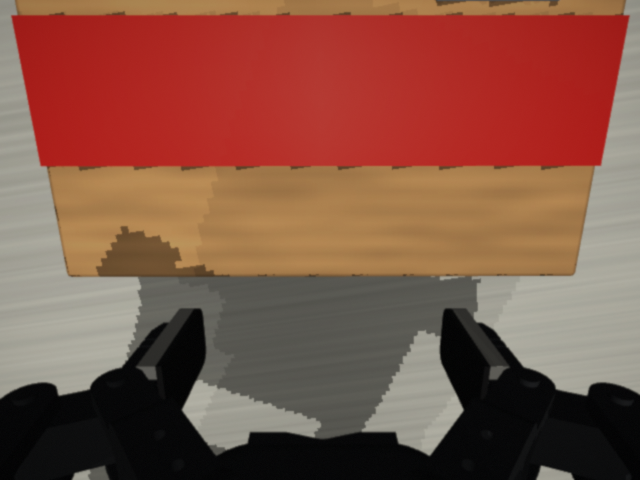

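arm_command:
  rows:
    - [-0.05,0,0.4,-0.1,-0.03,0,1]
    - [0,-0.3,0,0,0,0,1]
    - [0,-0.3,0,0,0,0,1]
    - [0,-0.3,0,0,0,0,1]
    - [0,-0.3,0,0,0,0,1]
    - [0,-0.4,0,0,0,-0.1,1]
    - [0,-0.4,0,0,0,-0.1,1]
    - [0,-0.4,0,0,0,-0.1,1]
    - [0,-0.4,0,0,0,-0.1,1]
    - [0,-0.4,0,0,0,-0.1,1]
    - [0,-0.4,0,0,0,-0.1,1]
    - [0,-0.4,0,0,0,-0.1,1]
    - [0,0,0,0,0,0,1]

```text
clock: 5.6
eef_pos: [0.5085, -0.1857, 0.0125]
tcp_rot: [[-0.069, -0.998, 0.001], [-0.998, 0.069, -0.002], [0.002, -0.002, -1.0]]
wrist_force: [-0.3, -0.1, -0.6]
opening: 0.0857
```

```bash
python3 -c "
from h import *
goto(.61,-.19,.01,-1.596)
s=optics.snapshot('top');cv2.imwrite('pics/t3.png',s['image'][:,:,::-1])
s=optics.snapshot('wrist');cv2.imwrite('pics/w3.png',s['image'][:,:,::-1])"
```

```text
t 5.6 tcp [ 0.5085 -0.1857  0.0125] xang -1.64 F [-0.3 -0.1 -0.6]
 shift units now [-0.11 -4.06  0.11]  after turn [ 0.07 -4.06  0.1 ]  turn units [-0.014 -0.022 -0.42 ]
```

View pics/t3.png

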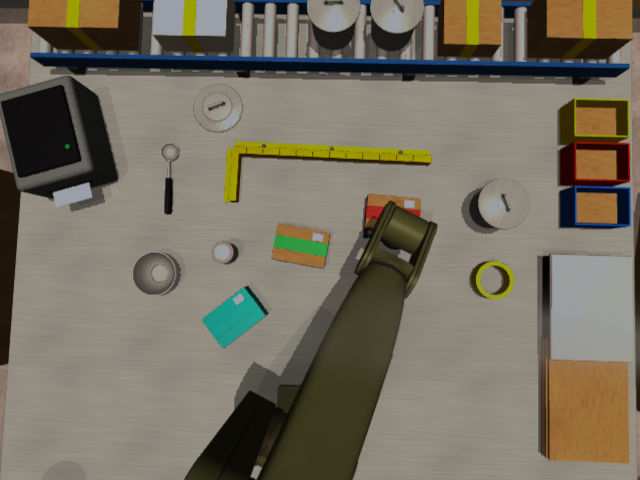

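View pics/w3.png

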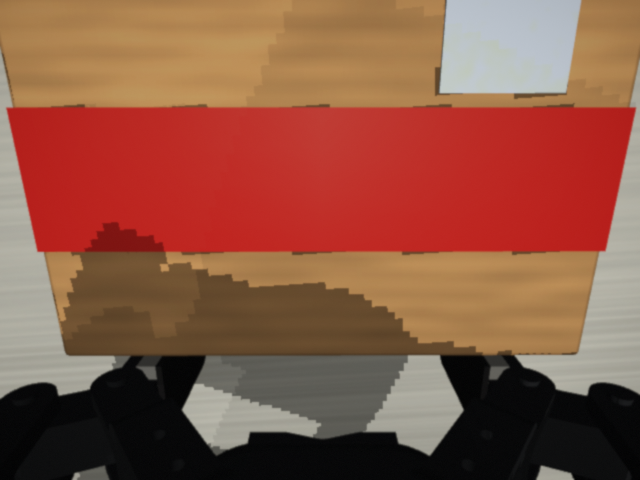

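arm_command:
  rows:
    - [0,-0.3,0.05,0,0,-0.06,1]
    - [0,-0.4,0.05,0,0,-0.06,1]
    - [0,-0.4,0,0,0,-0.06,1]
    - [0,-0.4,0,0,0,-0.06,1]
    - [0,-0.4,0,0,0,-0.06,1]
    - [0,-0.4,0,0,0,-0.06,1]
    - [0,-0.4,0,0,0,-0.06,1]
    - [0,-0.4,0,0,0,0,1]
    - [0,-0.2,0,0,0,0,1]
    - [0,-0.1,0,0,0,0,1]

```text
clock: 6.7
eef_pos: [0.5934, -0.1893, 0.0095]
tcp_rot: [[-0.022, -1.0, -0.009], [-1.0, 0.022, -0.001], [0.001, 0.009, -1.0]]
wrist_force: [-5.8, -0.5, 5.0]
opening: 0.0856
```

```bash
python3 -c "
from h import *
goto(.6085,-.19,.01,-1.596)
s=optics.snapshot('top');cv2.imwrite('pics/t4.png',s['image'][:,:,::-1])"
```

```text
t 6.7 tcp [ 0.5934 -0.1893  0.0095] xang -1.5931 F [-5.8 -0.5  5. ]
 shift units now [ 0.01 -0.6  -0.02]  after turn [ 0.01 -0.6  -0.02]  turn units [ 0.088 -0.01   0.028]
```

View pics/t4.png

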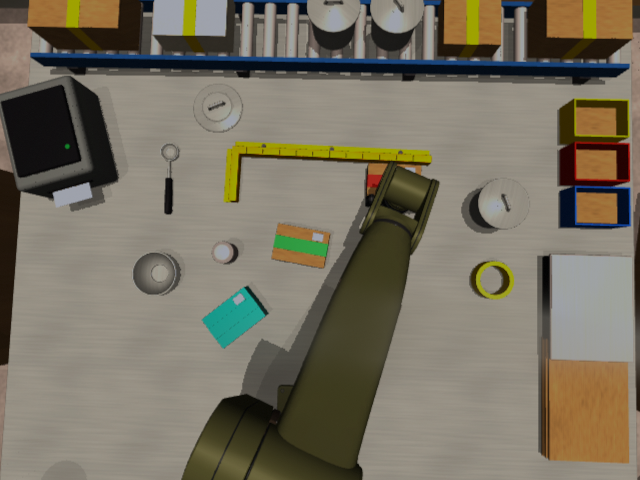

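arm_command:
  rows:
    - [0,-0.2,-0.05,0,0,0,1]
    - [0,-0.2,0,0,0,0,1]
    - [0,-0.15,0,0,0,0,1]
    - [0,-0.1,0,0,0,0,1]
    - [0,-0.1,0,0,0,0,1]

```text
clock: 7.25
eef_pos: [0.606, -0.1889, 0.0094]
tcp_rot: [[-0.024, -0.999, -0.029], [-1.0, 0.023, 0.003], [-0.002, 0.029, -1.0]]
wrist_force: [-16.8, 0.0, 9.9]
opening: 0.0856
```

arm_command:
  rows:
    - [0,0.4,0,0,0,0,1]
    - [0,0.8,0,0,0,0,1]
    - [0,0.8,0,0,0,0,1]
    - [0,0,-0.8,0,0,0,1]
    - [0,0,-1,0,0,0,1]
    - [0,0,-1,0,0,0,1]
    - [0,0,-1,0,0,0,1]
    - [0,0.8,-1,0,0,0,1]
    - [0,0.8,-1,0,0,0,1]
    - [0,0.8,-1,0,0,0,1]
    - [0,0,0,0,0,0,1]

```text
clock: 8.35
eef_pos: [0.5025, -0.1869, 0.1906]
tcp_rot: [[-0.023, -1.0, -0.004], [-1.0, 0.023, -0.002], [0.002, 0.004, -1.0]]
wrist_force: [1.0, -0.6, 0.3]
opening: 0.0855
```

```bash
python3 -c "
from h import *
print(ctrl.get_obs()['joints'])
goto(.664,-.295,.12,-.025)
goto(.664,-.295,.12,-.025-np.pi)
s=optics.snapshot('top');cv2.imwrite('pics/t5.png',s['image'][:,:,::-1])
cv2.imwrite('pics/c5.png',cv2.resize(s['image'][120:280,330:530],None,fx=3.5,fy=3.5)[:,:,::-1])"
```

```text
[-0.45441646 -0.09799462  1.94377464 -0.00370898  1.29850407  1.14069694]
t 8.35 tcp [ 0.5025 -0.1869  0.1906] xang -1.5941 F [ 1.  -0.6  0.3]
 shift units now [ 4.17 -6.57  2.81]  after turn [6.57 4.16 2.83]  turn units [ 4.5000e-02  1.4000e-02 -1.4984e+01]
t 8.35 tcp [ 0.5025 -0.1869  0.1906] xang -1.5941 F [ 1.  -0.6  0.3]
 shift units now [ 4.17 -6.57  2.81]  after turn [-6.57 -4.16  2.83]  turn units [ 1.4000e-02 -4.5000e-02  1.5016e+01]
```

View pics/c5.png

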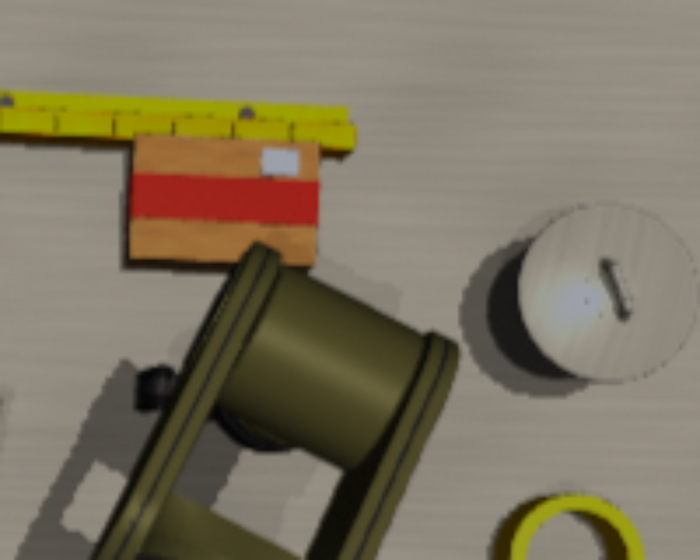

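arm_command:
  rows:
    - [0,0,0,0,0,-1,0.5]
    - [0,0,0,0,0,-1,0.5]
    - [0,0,0,0,0,-1,0.5]
    - [0,0,0,0,0,-1,0.5]
    - [0,0,0,0,0,-1,0.5]
    - [0,0,0,0,0,-1,0.5]
    - [0,0,0,0,0,-1,0.5]
    - [0,0,0,0,0,-1,0.5]
    - [0,0,0,0,0,-1,0.5]
    - [0,0,0,0,0,-1,0.5]
    - [0,0,0,0,0,-1,0.5]
    - [0,0,0,0,0,-1,0.5]
    - [0,0,0,0,0,-1,0.5]
    - [0,0,0,0,0,-1,0.5]
    - [0,0,0,0,0,-1,0.5]
    - [0,0,0,0,0,0,0.5]

```text
clock: 10.0
eef_pos: [0.5066, -0.1812, 0.1599]
tcp_rot: [[0.999, 0.045, -0.019], [0.046, -0.999, 0.014], [-0.018, -0.015, -1.0]]
wrist_force: [0.4, 0.1, 0.3]
opening: 0.0426
```

```bash
python3 -c "
from h import *
goto(.664,-.295,.19,-.025)
s=optics.snapshot('top');c,a,sz,_=tape(s,'red');print(c,a,sz)
C=np.array([.7238,.2277]);y=-.025;R=np.array([[np.cos(y),-np.sin(y)],[np.sin(y),np.cos(y)]]);print((R.T@(c-C)).round(4), R@[-.0475,-.4]+C)
"
```

```text
t 10.0 tcp [ 0.5066 -0.1812  0.1599] xang 0.0457 F [0.4 0.1 0.3]
 shift units now [ 6.06  4.81 -1.39]  after turn [ 6.41  4.39 -1.21]  turn units [-0.139  0.18   0.673]
[ 0.66563928 -0.189334  ] -0.017631955 (140.35525512695312, 32.12804412841797)
[-0.0477 -0.4184] [ 0.66631588 -0.17098763]
```

arm_command:
  rows:
    - [0,0,-0.6,-0.14,0.18,0.67,0.5]
    - [0.7,0.47,-0.3,0,0,0,0.5]
    - [0.7,0.47,0,0,0,0,0.5]
    - [0.7,0.47,0,0,0,0,0.5]
    - [0.7,0.47,0,0,0,0,0.5]
    - [0.7,0.47,0,0,0,0,0.5]
    - [0.7,0.47,0,0,0,0,0.5]
    - [0.7,0.47,0,0,0,0,0.5]
    - [0.7,0.47,0,0,0,0,0.5]
    - [0.7,0.47,0,0,0,0,0.5]
    - [0,0,0,0,0,0,0.5]

```text
clock: 11.15
eef_pos: [0.6669, -0.2952, 0.1695]
tcp_rot: [[0.999, -0.054, -0.006], [-0.054, -0.999, 0.005], [-0.006, -0.005, -1.0]]
wrist_force: [-1.0, 0.4, 0.4]
opening: 0.0428
```

```bash
python3 -c "
from h import *
goto(.663,-.296,.012,-.025)"
```

```text
t 11.15 tcp [ 0.6669 -0.2952  0.1695] xang -0.054 F [-1.   0.4  0.4]
 shift units now [-0.12  0.07  6.3 ]  after turn [-0.15  0.03  6.3 ]  turn units [-0.05   0.056 -0.277]
```

arm_command:
  rows:
    - [-0.15,0.05,0.7,-0.05,0.05,-0.28,0.5]
    - [0,0,0.8,0,0,0,0.5]
    - [0,0,0.8,0,0,0,0.5]
    - [0,0,0.8,0,0,0,0.5]
    - [0,0,0.7,0,0,0,0.5]
    - [0,0,0,0,0,0,0.5]

```text
clock: 11.75
eef_pos: [0.6613, -0.2935, 0.0674]
tcp_rot: [[0.999, -0.032, -0.003], [-0.032, -0.999, 0.003], [-0.003, -0.003, -1.0]]
wrist_force: [-0.6, -0.2, -0.9]
opening: 0.0426
```

```bash
python3 -c "
from h import *
goto(.663,-.296,.012,-.025)
s=optics.snapshot('wrist');cv2.imwrite('pics/w6.png',s['image'][:,:,::-1])"
```

```text
t 11.75 tcp [ 0.6613 -0.2935  0.0674] xang -0.0319 F [-0.6 -0.2 -0.9]
 shift units now [0.08 0.1  2.21]  after turn [0.07 0.1  2.21]  turn units [-0.025  0.031 -0.066]
```

View pics/w6.png

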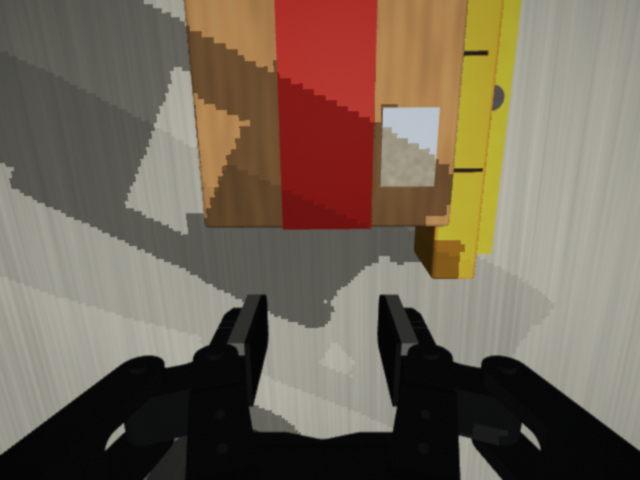

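arm_command:
  rows:
    - [0,0.1,0.6,0,0,-0.05,0.5]
    - [0,0,0.6,0,0,0,0.5]
    - [0,0,0.5,0,0,0,0.5]
    - [0,0,0,0,0,0,0.5]

```text
clock: 12.2
eef_pos: [0.6638, -0.2974, 0.0263]
tcp_rot: [[1.0, -0.027, 0.003], [-0.027, -1.0, -0.001], [0.003, 0.001, -1.0]]
wrist_force: [-0.4, -0.1, -0.1]
opening: 0.0426
```

```bash
python3 -c "
from h import *
goto(.663,-.296,.018,-.025)
s=optics.snapshot('side')
cv2.imwrite('pics/c7.png',cv2.resize(s['image'][120:260,250:430],None,fx=4,fy=4)[:,:,::-1])"
```

```text
t 12.2 tcp [ 0.6638 -0.2974  0.0263] xang -0.0268 F [-0.4 -0.1 -0.1]
 shift units now [-0.03 -0.05  0.33]  after turn [-0.03 -0.05  0.33]  turn units [ 0.006 -0.032 -0.017]
```

View pics/c7.png

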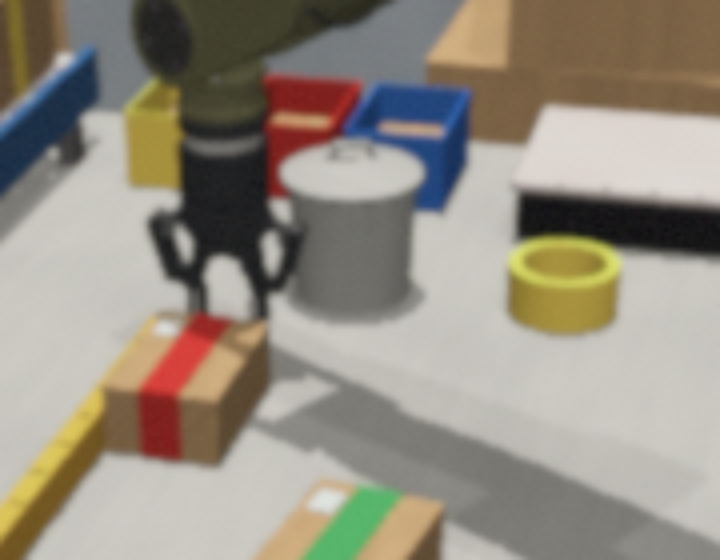

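arm_command:
  rows:
    - [0,-0.2,0.3,0,-0.03,0,0.5]
    - [0,-0.3,0,0,0,0,0.5]
    - [0,-0.3,0,0,0,0,0.5]
    - [0,-0.3,0,0,0,0,0.5]
    - [0,-0.4,0,0,0,0,0.5]
    - [0,-0.4,0,0,0,0,0.5]
    - [0,-0.4,0,0,0,0,0.5]
    - [0,-0.4,0,0,0,0,0.5]
    - [0,-0.4,0,0,0,0,0.5]
    - [0,0,0,0,0,0,0.5]

```text
clock: 13.25
eef_pos: [0.6677, -0.2142, 0.0214]
tcp_rot: [[1.0, -0.025, 0.004], [-0.025, -1.0, -0.005], [0.005, 0.005, -1.0]]
wrist_force: [1.4, -0.2, 0.2]
opening: 0.0429
```

```bash
python3 -c "
from h import *
C=np.array([.7238,.2277]);y=-.025;R=np.array([[np.cos(y),-np.sin(y)],[np.sin(y),np.cos(y)]])
t=R@[-.0475,-.153]+C
goto(*t,.018,-.025); print(R.T@(np.array(ctrl.get_obs()['eef_pos'])[:2]-C))
s=optics.snapshot('wrist');cv2.imwrite('pics/w8.png',s['image'][:,:,::-1])"
```

```text
t 13.25 tcp [ 0.6677 -0.2142  0.0214] xang -0.0254 F [ 1.4 -0.2  0.2]
 shift units now [ -0.11 -11.61   0.08]  after turn [ -0.1  -11.61   0.14]  turn units [ 0.046 -0.044 -0.004]
[-0.04499454 -0.44314678]
```

View pics/w8.png

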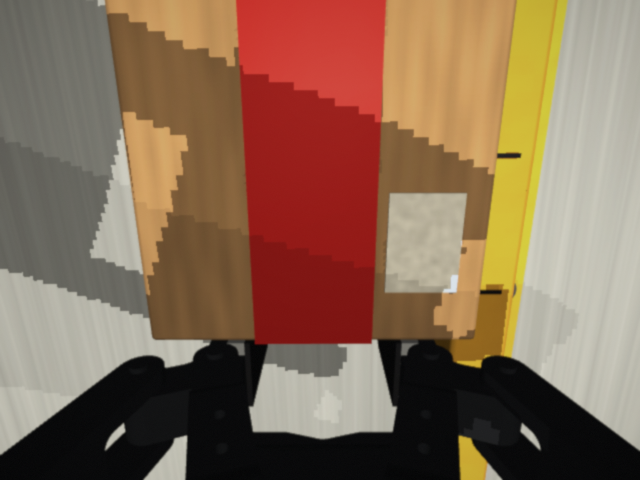

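arm_command:
  rows:
    - [-0.05,-0.3,0,0.04,-0.04,0,0.5]
    - [0,-0.4,0,0,0,0,0.5]
    - [0,-0.5,0,0,0,0,0.5]
    - [0,-0.5,0,0,0,0,0.5]
    - [0,-0.5,0,0,0,0,0.5]
    - [0,-0.5,0,0,0,0,0.5]
    - [0,-0.5,0,0,0,0,0.5]
    - [0,-0.5,0,0,0,0,0.5]
    - [0,-0.5,0,0,0,0,0.5]
    - [0,-0.5,0,0,0,0,0.5]
    - [0,-0.5,0,0,0,0,0.5]
    - [0,-0.5,0,0,0,0,0.5]
    - [0,-0.4,0,0,0,0,0.5]
    - [0,-0.2,0,0,0,0,0.5]
    - [0,0,0,0,0,0,0.5]

```text
clock: 14.8
eef_pos: [0.6712, -0.0436, 0.0219]
tcp_rot: [[1.0, -0.025, 0.001], [-0.025, -1.0, -0.002], [0.001, 0.002, -1.0]]
wrist_force: [-0.2, -2.6, 0.3]
opening: 0.0428
```

```bash
python3 -c "
from h import *
C=np.array([.7238,.2277]);y=-.025;R=np.array([[np.cos(y),-np.sin(y)],[np.sin(y),np.cos(y)]])
t=R@[-.0475,-.153]+C
goto(*t,.018,-.025); print(R.T@(np.array(ctrl.get_obs()['eef_pos'])[:2]-C))
s=optics.snapshot('wrist');cv2.imwrite('pics/w9.png',cv2.resize(s['image'][:,:,::-1],(400,300)))
s=optics.snapshot('top');cv2.imwrite('pics/t9.png',s['image'][:,:,::-1])"
```

```text
t 14.8 tcp [ 0.6712 -0.0436  0.0219] xang -0.0251 F [-0.2 -2.6  0.3]
 shift units now [-0.07 -4.78  0.14]  after turn [-0.07 -4.78  0.16]  turn units [ 0.022 -0.013 -0.001]
[-0.04579623 -0.27253777]
```

View pics/w9.png

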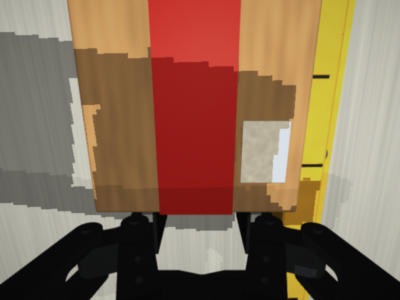

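View pics/t9.png

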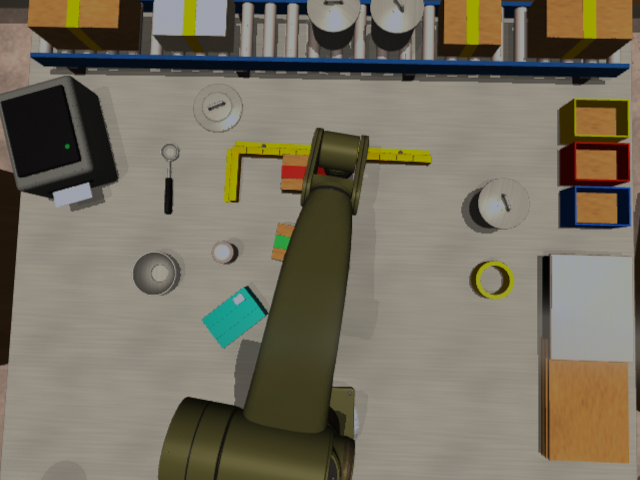

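The carton's front edge is at about column 282 in the top view and the stop's inner edge at 237. It is still flush with the long rail. I'll keep pushing, slowing near the stop.

arm_command:
  rows:
    - [0,-0.3,0,0,0,0,0.5]
    - [0,-0.4,0,0,0,0,0.5]
    - [0,-0.5,0,0,0,0,0.5]
    - [0,-0.5,0,0,0,0,0.5]
    - [0,-0.5,0,0,0,0,0.5]
    - [0,-0.5,0,0,0,0,0.5]
    - [0,-0.5,0,0,0,0,0.5]
    - [0,-0.4,0,0,0,0,0.5]
    - [0,-0.3,0,0,0,0,0.5]
    - [0,-0.2,0,0,0,0,0.5]
    - [0,0,0,0,0,0,0.5]

```text
clock: 16.0
eef_pos: [0.6741, 0.0667, 0.0219]
tcp_rot: [[1.0, -0.026, 0.001], [-0.026, -1.0, -0.003], [0.001, 0.003, -1.0]]
wrist_force: [-0.2, -1.4, 0.4]
opening: 0.0425
```

```bash
python3 -c "
from h import *
C=np.array([.7238,.2277]);y=-.025;R=np.array([[np.cos(y),-np.sin(y)],[np.sin(y),np.cos(y)]])
t=R@[-.0475,-.153]+C
goto(*t,.018,-.025); print(R.T@(np.array(ctrl.get_obs()['eef_pos'])[:2]-C))
s=optics.snapshot('top');cv2.imwrite('pics/c10.png',cv2.resize(s['image'][125:275,210:390],None,fx=4,fy=4)[:,:,::-1])"
```

```text
t 16.0 tcp [0.6741 0.0667 0.0219] xang -0.026 F [-0.2 -1.4  0.4]
 shift units now [-0.07 -0.37  0.16]  after turn [-0.07 -0.37  0.16]  turn units [ 0.028 -0.013 -0.01 ]
[-0.04566029 -0.16215019]
```

View pics/c10.png

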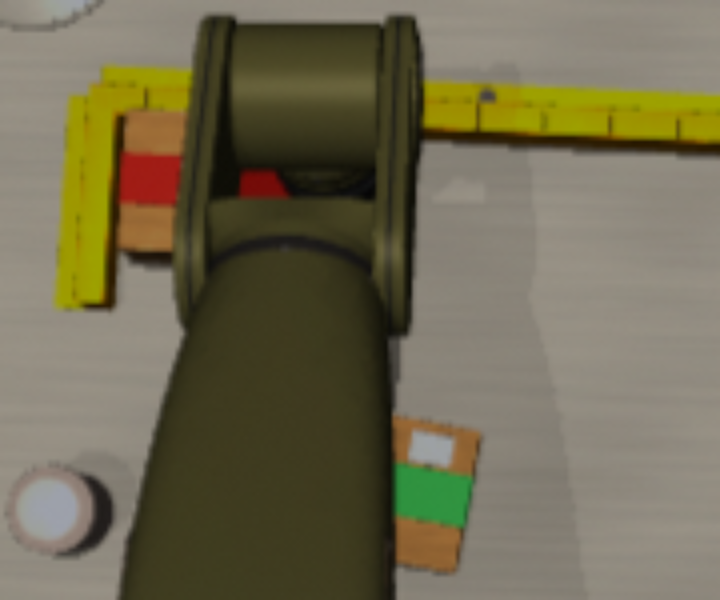

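Nearly there, with perhaps 8 to 10 mm left. Creeping in, I'll watch the force.

arm_command:
  rows:
    - [0,-0.15,0,0,0,0,0.5]
    - [0,-0.15,0,0,0,0,0.5]
    - [0,-0.15,0,0,0,0,0.5]
    - [0,-0.15,0,0,0,0,0.5]

```text
clock: 16.45
eef_pos: [0.675, 0.0776, 0.022]
tcp_rot: [[1.0, -0.026, 0.002], [-0.026, -1.0, -0.01], [0.002, 0.01, -1.0]]
wrist_force: [-0.1, -21.6, 1.9]
opening: 0.0429
```

arm_command:
  rows:
    - [0,0.3,0,0,0,0,0.5]
    - [0,0.7,0,0,0,0,0.5]
    - [0,0.8,0,0,0,0,0.5]
    - [0,0,0,0,0,0,0.5]
    - [0,0,-0.8,0,0,0,0.5]
    - [0,0,-1,0,0,0,0.5]
    - [0,0,-1,0,0,0,0.5]
    - [0,0,-1,0,0,0,0.5]
    - [0,0,-1,0,0,0,0.5]
    - [0,0,-1,0,0,0,0.5]
    - [0,0,-1,0,0,0,0.5]
    - [0,1,0,0,0,0,0.5]
    - [0,1,0,0,0,0,0.5]
    - [0,1,0,0,0,0,0.5]
    - [0,1,0,0,0,0,0.5]
    - [0,1,0,0,0,0,0.5]
    - [0,1,0,0,0,0,0.5]
    - [0,0,0,0,0,0,0.5]

```text
clock: 18.25
eef_pos: [0.6677, -0.1152, 0.1974]
tcp_rot: [[1.0, -0.026, 0.001], [-0.027, -1.0, 0.009], [0.001, -0.009, -1.0]]
wrist_force: [0.8, 0.3, 0.5]
opening: 0.0425
```

```bash
python3 -c "
from h import *
s=optics.snapshot('top')
C=np.array([.7238,.2277]);y=-.025;R=np.array([[np.cos(y),-np.sin(y)],[np.sin(y),np.cos(y)]])
for k in('red','green'):
  c,a,sz,_=tape(s,k);print(k,(R.T@(c-C)).round(4),c.round(4),'yaw rel',round(a-y,3),sz)
o=ctrl.get_obs();print(o['clock'],o['eef_pos'],o['wrist_force'])
cv2.imwrite('pics/t11.png',s['image'][:,:,::-1])
cv2.imwrite('pics/c11.png',cv2.resize(s['image'][125:275,210:390],None,fx=4,fy=4)[:,:,::-1])"
```

```text
red [-0.0477 -0.0723] [0.6743 0.1566] yaw rel -0.005 (139.83091735839844, 32.22438049316406)
green [-0.2398 -0.1684] [0.4799 0.0654] yaw rel -0.138 (108.89016723632812, 32.57095718383789)
18.3 [ 0.66773478 -0.1137575   0.19741138] [-0.08115866 -0.72804343 -0.26836202]
```

View pics/c11.png

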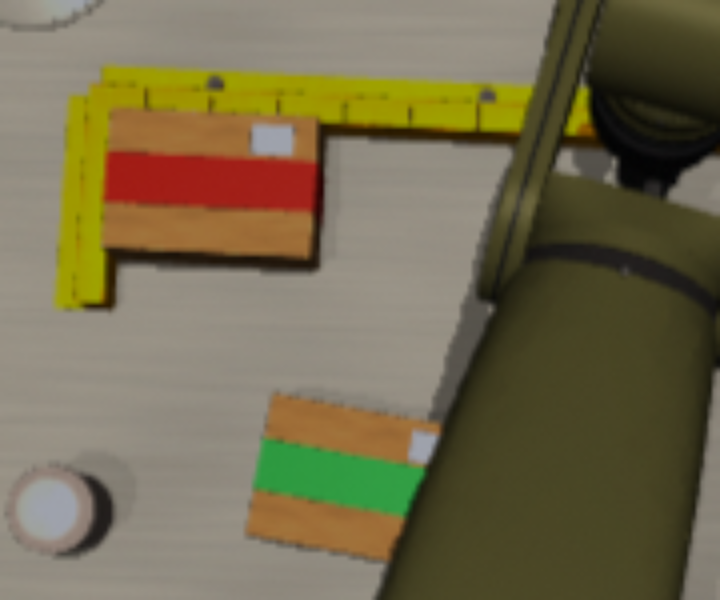

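View pics/t11.png

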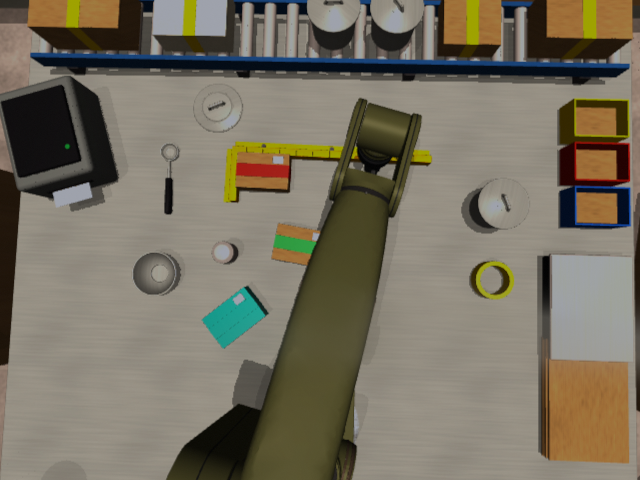

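The carton is in the corner, and its short end met the stop with 21.6 N on the wrist before I backed off. The hand is clear, so I'm handing in.

```bash
python3 -c "
from h import *
print(ctrl.sign_off())"
```

```text
the job is handed in; nothing more can be done
None
```

The red-taped carton is in the corner of the yellow rails, and I handed the job in at about 18 s of the 64 s. I pushed it flush to the long rail with the open fingers on its long side. Then I pushed its end along the rail until it met the short stop, backed off, raised the hand and moved it away.

- **Position:** the last top view puts the carton at x = -47.7, y = -72.3 mm in the rails' frame, against a home of -47.5, -70. Its yaw was 0.005 rad off the rails.
- **Disagreement:** that view suggests about 2 mm between the carton and the short stop. The wrist force rose to 21.6 N against the stop, and the fingertip position there implies y of about -70. Both are within the 5 mm tolerance.
- **Clear of contact:** the wrist force after retreating was under 1 N.
- **Other things on the bench:** in the last top view they look unmoved. The green carton was partly hidden by the arm, so I judged it only by its visible left edge, which matched the start. I did not re-measure the others.
- **Not measured:** I did not measure the carton's tilt or height. It showed no tipping in the pictures.

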